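# Rock the closed spares tin to feel its loose pin, then tray it

### The arm

A 7-joint arm with a two-finger parallel gripper is mounted at the origin on the work surface. World frame = base frame: x ahead of the robot, y to its left, z up, the work surface at z = 0. Lengths are in m, angles in rad, forces in N, time in s.
With the tool pointing down it reaches from about 0.35 to 0.9 m from the base axis. Payload 19.9 kg.
Tool frame: the origin (TCP) lies midway between the tips of the shut fingers; the grasp point (between the pads) lies ctrl.grasp_offset behind it (ctrl.grasp_offset is the distance from the TCP to the grasp point, in m); z points along the fingers, y is the direction in which the jaws open and shut (so a half turn about z gives the same grasp; the last joint's range is limited). The gripper opens to 85 mm and grips with 20 to 120 N. Pads are 22 mm wide; open, the fingers measure 114 mm over their backs; the gripper's body (76 mm by 85 mm) begins 54 mm behind the grasp point. The pads swing forward as they close: fully open they stand 13 mm farther back than shut.
Start: joints at [1.244, 0.417, -0.01, 1.614, 0.005, 1.111, -0.053], TCP at [0.176, -0.6, 0.231] pointing down, gripper open.
Joint ranges: [-2.81, 2.81], [-0.39, 2.02], [-1.27, 1.25], [0.06, 2.57], [-1.19, 4.33], [0.19, 2], [-2.82, 2.82]. Speed limits (rad/s): [1.89, 1.89, 2.39, 2.39, 3.01, 3.01, 3.01].

### API

Orientations are given as [roll, pitch, yaw] about the fixed x, y, z axes, in that order (R = Rz(yaw) Ry(pitch) Rx(roll)).
In Python, from plant import ctrl gives the robot as it stands.
- The arm moves only by the tool carry_out, never from a script. Its argument "steps" is a list of rows, each an object with "gripper": the finger opening in cm, from 0 to 8.54; "xyz": the shift along the tool's x, y, z in cm, a list of three; "rot": the turn, a rotation vector about the tool's x, y, z in rad, a list of three. In form: [{"gripper": gripper, "xyz": [dx, dy, dz], "rot": [rx, ry, rz]}, ...]. A call has 1 to 10 rows; each row is the pose to reach, as a shift and turn from the pose measured when the call began, along the tool's axes at that moment; what a row does not reach only later rows make up. A row lasts 1/10 s, in which the tool goes at most 50 mm and 8.59 degrees, less where a joint would pass 70% of its speed; a pose out of reach is approached as far as the arm can. A call with a gripper value outside its range is refused whole. The fingers move at their own pace and stop on an object; "grip_force" is the grip in N (left out, the last holds). Time passes only in rows, so rows that repeat a pose let the fingers close. It gives the time, the measured TCP pose, the force and the opening at its end, in the units of the state.
- ctrl.sense(): the state, without advancing time (a new reading comes with each control period).
- ctrl.read_camera(name): name is "scene" or "top" or "wrist"; returns a dict with "frame" (400x640x3 uint8, blue, green, red), "intrinsics" (3x3 intrinsics, pixels), "R" (3x3) and "t" (3): a world point X has camera coordinates R X + t; the wrist camera has in their place "T_tool_cam" (4x4, takes a point from camera to tool coordinates, whose origin is the TCP and whose axes are the flange's). Camera axes: x right, y down, z forward; pixel columns grow to the right and rows downward; lengths in m; the calibration is good to about 2 mm. A picture is of the moment at which its call begins: read the wrist's pose just before it. There is no depth.
- ctrl.close_job(): hands the job in, once; it reports no verdict.
The state is a dict: "t": time; "q": joint angles; "qd": joint speeds; "tau": joint torques, N m; "position": TCP position; "orientation": TCP orientation; "ft_force": force on the tool from outside, world axes, zero at the start; "torque": the same for the moment, N m; "opening": opening from 0.0 (shut) to 1.0 (fully open).
Only numpy, scipy, OpenCV 4.12 (cv2) and the standard library are available. Lean on these libraries where they do the work, as an engineer would, in place of code of your own. Each camera call takes 0.05 s, during which the arm holds its last target.

### The job

Check that the spare clamp pin is in the long closed tin: pick the tin up and, holding it clear of the bench, rock it gently, first tipping its plain end down until the pin slides to that end, then its latch end down until the pin slides back. Do not stand the tin on end or jerk it. Then set it down (do not drop it) flat on its base in the middle of the shallow tray, lengthways along the tray, and let go.

Things in the scene. Friction and masses are not known exactly. Their poses are not given: they have to be found in the camera images.
- tin_center (a point): centre (half-way up) of the long closed aluminium tin, 120 mm long (x), 44 wide (y), 56 high (z), 0.26 kg, on its base. Its +x end has a dark latch plate and bow standing out 18 mm, its -x end is plain; the latch starts pointing away from the robot within 30 degrees. Grip across the 44 mm, at or up to 10 mm above this point. Not wanted: the shorter tin (66 mm) and the round one.
- pin (a joint): the loose 60 g steel pin hidden inside the tin: its place in m along the tin's x, 0 in the middle, +0.024 at its stop at the latch end, -0.024 at its stop at the plain end. It starts near the latch end. Friction holds it until the tin is tipped over about 15 degrees lengthwise; at 30 to 40 degrees it slides to the lower end in under a second.
- tray: shallow dark steel tray, fixed, 198 mm long (its x) by 138 mm wide (its y), rim 14 mm high, walls 4 mm thick, inner floor 4 mm above the bench. The origin is the centre of its underside, on the bench.
Things that resemble listed ones, but are neither listed nor needed, are in the scene too. Several things look just like the tray: the one meant starts farthest from the robot's base. Leave any blue or red look-alike of the part that bears tin_center alone.

How it is judged:
On the way, in this order (a step that is already met when the one before it is completed fails the run):
1. the tin is held clear of the bench and the pin has slid to its plain end (height (world z) of tin_center above 0.07 m and value of joint pin below -0.018 m), for 0.1 s.
2. still held clear of the bench, the pin has slid back to the latch end (height (world z) of tin_center above 0.07 m and value of joint pin above 0.018 m), for 0.1 s.
3. the tin is brought down into the tray, within 20 mm of its floor, still in the fingers (x of tin_center in the frame of tray between -0.025 and 0.025 m and y of tin_center in the frame of tray between -0.025 and 0.025 m and z of tin_center in the frame of tray below 0.052 m and contact force between the fingers and tin above 1 N), for 0.05 s.
At the end, for the whole second after the job is handed in: the long tin lies at rest, flat on its base (within 7 degrees) on the tray's floor, its centre within 25 mm of the tray's centre along and across, its length along the tray's length within 15 degrees, either way round, released (x of tin_center in the frame of tray between -0.025 and 0.025 m and y of tin_center in the frame of tray between -0.025 and 0.025 m and z of tin_center in the frame of tray below 0.038 m and angle between tin_center's own z axis and vertical below 0.12 rad and angle between the x axis of tin_center and the x axis of tray, either way round below 0.26 rad and linear speed of tin below 0.02 m/s); the robot touches nothing.
It fails at once if the tin is tipped more than 70 degrees (angle between tin_center's own z axis and vertical above 1.22 rad).
It fails at once if the tin is jerked: turned faster than 6 rad/s or moved faster than 1.8 m/s (angular speed of tin above 6 rad/s or linear speed of tin above 1.8 m/s).
It also fails if it takes over 51 s, if anything falls off the work surface, if the arm or the gripper's body presses on something with over 40 N, if the wrist force passes 120 N, or if a joint passes its speed limit or range.

## Working session

There is one attempt and no reset: what is moved stays moved. The work goes in short steps, Python scripts to look and compute and a tool call to move; the robot and the scene stay as the last step left them, time stands still between calls to the robot, and variables do not carry over. Pictures are saved under pics/ and viewed, and the job is handed in when it is done.

Besides the shell and the picture viewer there is one more tool, called after ">>>" as a command line: name --argument value ..., lists and objects as JSON in quotes. carry_out: Moves the arm, as the interface text tells. Its arguments: {"type":"object","properties":{"steps":{"type":"array"},"grip_force":{"type":"number"}},"required":["steps"]}

```bash
ls; mkdir -p pics; python3 - <<'E'
from plant import ctrl
import cv2,numpy as np
s=ctrl.sense();print({k:np.round(v,3).tolist() for k,v in s.items()},ctrl.grasp_offset)
for n in("scene","top","wrist"):
    c=ctrl.read_camera(n);cv2.imwrite(f"pics/{n}0.png",c["frame"])
    print(n,{k:np.round(v,4).tolist() for k,v in c.items() if k!="frame"})
E
```

```text
pics
{'t': 0.0, 'q': [1.243, 0.418, -0.01, 1.614, 0.005, 1.111, -0.053], 'qd': [-0.0, -0.0, 0.001, -0.001, -0.0, 0.001, 0.0], 'tau': [0.001, -86.445, 0.679, -43.491, 0.019, 0.007, 0.0], 'position': [0.176, -0.599, 0.231], 'orientation': [-3.14, 0.0, 0.286], 'ft_force': [0.434, -0.315, 0.093], 'torque': [0.036, -0.004, 0.008], 'opening': 1.0} 0.0187
scene {'intrinsics': [[520.377, 0.0, 313.5617], [0.0, 520.377, 204.9834], [0.0, 0.0, 1.0]], 'R': [[-0.8755, 0.4827, 0.0215], [0.2689, 0.5238, -0.8083], [-0.4014, -0.7019, -0.5884]], 't': [0.3414, -0.1418, 1.44]}
top {'intrinsics': [[432.3278, 0.0, 327.6895], [0.0, 432.3278, 199.1185], [0.0, 0.0, 1.0]], 'R': [[-0.0968, -0.9953, 0.0049], [-0.9687, 0.093, -0.2301], [0.2285, -0.027, -0.9732]], 't': [0.1243, 0.4467, 1.0763]}
wrist {'intrinsics': [[360.6194, 0.0, 316.7997], [0.0, 360.6194, 201.0953], [0.0, 0.0, 1.0]], 'T_tool_cam': [[-0.0004, -0.9472, -0.3206, 0.0838], [1.0, -0.0006, 0.0004, -0.0006], [-0.0006, -0.3206, 0.9472, -0.1427], [0.0, 0.0, 0.0, 1.0]]}
```

View pics/scene0.png

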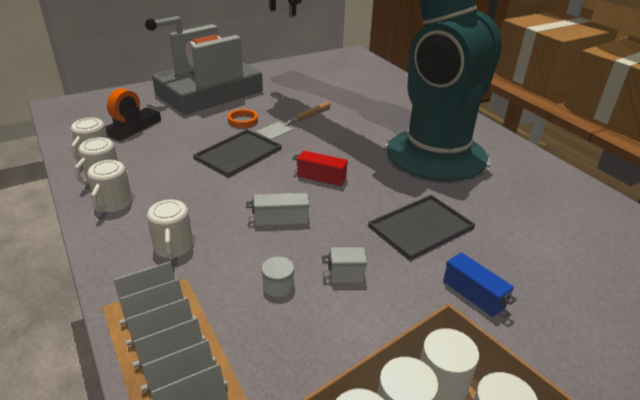

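View pics/top0.png

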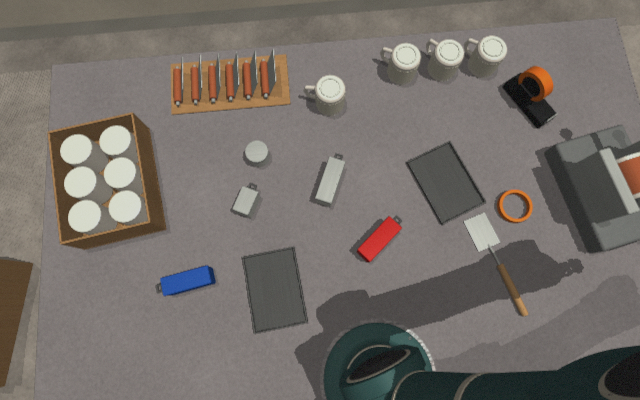

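View pics/wrist0.png

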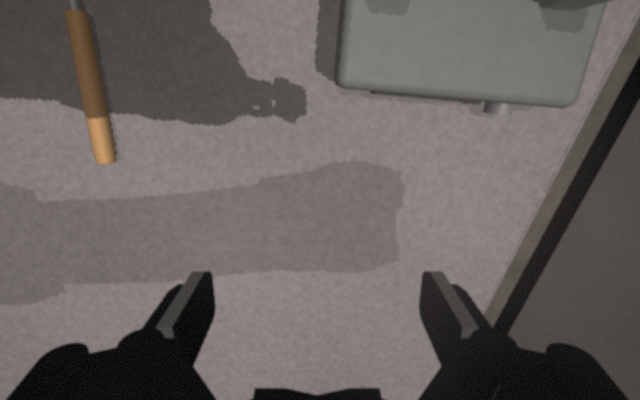

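Top view candidates: the long grey tin is at (329,180). It could be confused with the short tin (246,200), the round tin (257,153), the red tin (380,238) and the blue tin (187,280). The trays are at (446,182) and (275,289), and (446,182) looks farther from the base. I'll take close crops and measure.

```bash
cat > h.py <<'E'
import numpy as np,cv2
def ray(c,px,z):
    K,R,t=c["intrinsics"],np.array(c["R"]),np.array(c["t"])
    px=np.atleast_2d(px).astype(float)
    d=(R.T@np.linalg.inv(K)@np.c_[px,np.ones(len(px))].T).T
    o=-R.T@t
    return o+d*((z-o[2])/d[:,2])[:,None]
E
python3 - <<'E'
from plant import ctrl
from h import *
c=ctrl.read_camera("top");f=c["frame"]
cv2.imwrite("pics/c_tin.png",cv2.resize(f[140:220,295:365],None,fx=7,fy=7,interpolation=cv2.INTER_NEAREST))
s=ctrl.read_camera("scene");g=s["frame"]
cv2.imwrite("pics/c_tin_s.png",cv2.resize(g[180:235,235:325],None,fx=8,fy=8,interpolation=cv2.INTER_NEAREST))
# trays: dark mask
hsv=cv2.cvtColor(f,cv2.COLOR_BGR2HSV)
for (x,y) in ((446,182),(275,289),(333,172),(325,195)): print((x,y),f[y,x],hsv[y,x])
gray=f.max(2)
for (x,y) in ((446,182),(275,289)):
    m=np.zeros(gray.shape,np.uint8);m[y-60:y+60,x-60:x+60]=(gray[y-60:y+60,x-60:x+60]<85)*255
    n,l,st,ce=cv2.connectedComponentsWithStats(m)
    i=l[y,x];cs,_=cv2.findContours((l==i).astype(np.uint8),0,2)
    cc=max(cs,key=cv2.contourArea)[:,0,:]
    P=ray(c,cc,0.014)[:,:2].astype(np.float32)
    r=cv2.minAreaRect(P*1000);print("tray",r,cv2.minAreaRect(cc.astype(np.float32)),np.hypot(*r[0]))
E
```

```text
(446, 182) [82 85 85] [30  9 85]
(275, 289) [85 88 87] [40  9 88]
(333, 172) [170 179 177] [ 37  13 179]
(325, 195) [177 187 185] [ 36  14 187]
tray ((525.1104736328125, 92.63165283203125), (1935.1201171875, 1123.1270751953125), 84.6661376953125) ((319.5, 199.5), (399.0, 639.0), 90.0) 533.218184822377
tray ((525.1104736328125, 92.63165283203125), (1935.1201171875, 1123.1270751953125), 84.6661376953125) ((319.5, 199.5), (399.0, 639.0), 90.0) 533.218184822377
```

```bash
python3 - <<'E'
from plant import ctrl
from h import *
c=ctrl.read_camera("top");f=c["frame"]
gray=f.max(2)
def comp(m,x,y):
    n,l,st,ce=cv2.connectedComponentsWithStats(m)
    i=l[y,x];cs,_=cv2.findContours((l==i).astype(np.uint8),0,2)
    print("lab",i,st[i]); return max(cs,key=cv2.contourArea)[:,0,:]
def win(m,x,y,h):
    k=np.zeros_like(m);k[y-h:y+h,x-h:x+h]=m[y-h:y+h,x-h:x+h];return k
for (x,y) in ((446,182),(275,289)):
    m=win((gray<98).astype(np.uint8)*255,x,y,60)
    cc=comp(m,x,y);P=ray(c,cc,0.014)[:,:2].astype(np.float32)
    print("tray",cv2.minAreaRect(P*1000))
    b=cv2.boxPoints(cv2.minAreaRect(P*1000));print(np.round(b).tolist())
m=win((gray>158).astype(np.uint8)*255,329,180,40)
cc=comp(m,329,180);P=ray(c,cc,0.056)[:,:2].astype(np.float32)
print("tin",cv2.minAreaRect(P*1000));print(np.round(cv2.boxPoints(cv2.minAreaRect(P*1000))).tolist())
cv2.drawContours(f,[cc[:,None]],-1,(0,0,255),1)
cv2.imwrite("pics/c_tin2.png",cv2.resize(f[140:220,295:365],None,fx=7,fy=7,interpolation=cv2.INTER_NEAREST))
E
```

```text
lab 1 [ 405  141   81   85 3696]
tray ((483.0101623535156, -243.0861053466797), (199.69989013671875, 145.32711791992188), 21.07988166809082)
[[364.0, -211.0], [416.0, -347.0], [602.0, -275.0], [550.0, -139.0]]
lab 1 [ 241  247   67   87 4271]
tray ((242.77685546875, 240.66302490234375), (196.78237915039062, 141.1918487548828), 5.911349773406982)
[[138.0, 301.0], [152.0, 160.0], [348.0, 181.0], [333.0, 321.0]]
lab 1 [316 157  29  45 692]
tin ((508.6370849609375, 69.56661987304688), (42.90938186645508, 116.85343170166016), 66.36255645751953)
[[447.0, 73.0], [554.0, 26.0], [571.0, 66.0], [464.0, 113.0]]
```

View pics/c_tin_s.png

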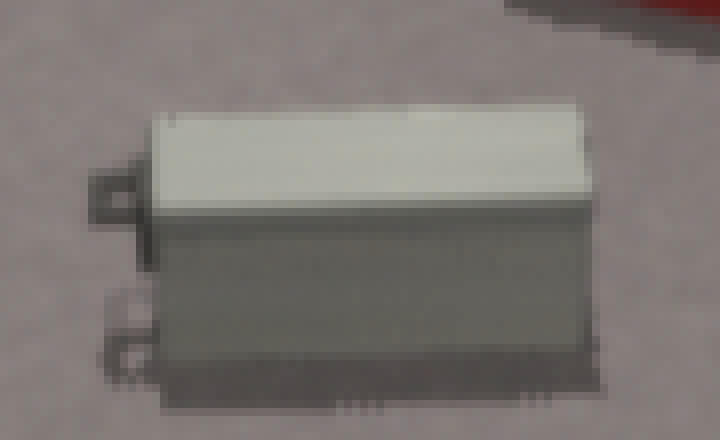

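View pics/c_tin2.png

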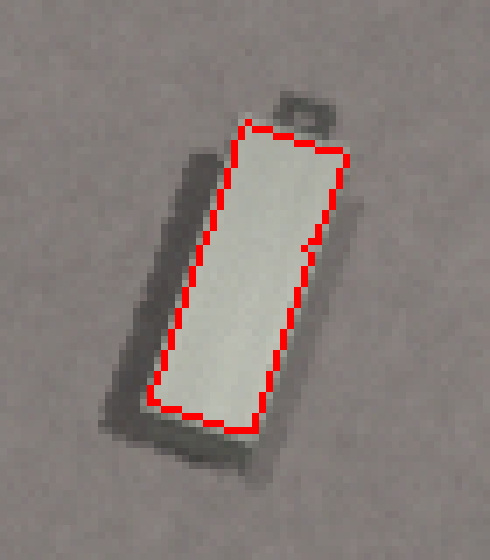

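The crops confirm it: a long plain aluminium box with the dark latch on the far end. Its top face measures 117×43 mm, centred at (0.509, 0.070), with the latch pointing at -23.7°. The far tray is 0.541 m from the base and the other 0.342 m. Next I'll hover above the tin.

```bash
cat >> h.py <<'E'
from scipy.spatial.transform import Rotation as Ro
def delta(s,p,rpy):
    R0=Ro.from_euler('xyz',s["orientation"]);R1=Ro.from_euler('xyz',rpy)
    d=R0.inv().apply(np.array(p)-s["position"])*100
    r=(R0.inv()*R1).as_rotvec()
    print("xyz",np.round(d,2).tolist(),"rot",np.round(r,3).tolist())
E
python3 - <<'E'
from plant import ctrl
from h import *
delta(ctrl.sense(),[.509,.070,.25],[np.pi,0,-.414])
E
```

```text
xyz [50.81, -54.85, -1.87] rot [-0.0, 0.0, 0.7]
```

>>> carry_out --steps '[{"gripper": 8.5, "xyz": [3.4, -3.65, -0.2], "rot": [0, 0, 0.05]}, {"gripper": 8.5, "xyz": [6.8, -7.3, -0.4], "rot": [0, 0, 0.1]}, {"gripper": 8.5, "xyz": [10.2, -11, -0.6], "rot": [0, 0, 0.15]}, {"gripper": 8.5, "xyz": [13.6, -14.6, -0.8], "rot": [0, 0, 0.2]}, {"gripper": 8.5, "xyz": [17, -18.3, -1], "rot": [0, 0, 0.25]}, {"gripper": 8.5, "xyz": [20.4, -22, -1.2], "rot": [0, 0, 0.3]}, {"gripper": 8.5, "xyz": [23.8, -25.6, -1.4], "rot": [0, 0, 0.35]}, {"gripper": 8.5, "xyz": [27.2, -29.3, -1.6], "rot": [0, 0, 0.4]}, {"gripper": 8.5, "xyz": [30.6, -33, -1.8], "rot": [0, 0, 0.45]}, {"gripper": 8.5, "xyz": [34, -36.6, -1.9], "rot": [0, 0, 0.5]}]'

```text
t: 1.3
position: [0.3996, -0.1508, 0.2507]
orientation: [3.141, -0.001, -0.216]
ft_force: [2.3, -0.6, 0.7]
opening: 0.995
```

```bash
python3 - <<'E'
from plant import ctrl
from h import *
s=ctrl.sense();print(s["position"],s["orientation"],s["q"])
delta(s,[.509,.070,.25],[np.pi,0,-.414])
E
```

```text
[ 0.39959029 -0.15082872  0.25068105] [ 3.14147466e+00 -7.00128168e-04 -2.16410395e-01] [ 0.61601212  0.04557431 -0.33511645  2.04335904  0.01731261  1.05454924
 -1.51452445]
xyz [5.94, -23.92, 0.07] rot [0.0, -0.001, 0.198]
```

>>> carry_out --steps '[{"gripper": 8.5, "xyz": [1.2, -4.8, 0], "rot": [0, 0, 0.04]}, {"gripper": 8.5, "xyz": [2.4, -9.6, 0], "rot": [0, 0, 0.08]}, {"gripper": 8.5, "xyz": [3.6, -14.4, 0], "rot": [0, 0, 0.12]}, {"gripper": 8.5, "xyz": [4.8, -19.1, 0], "rot": [0, 0, 0.16]}, {"gripper": 8.5, "xyz": [5.9, -23.9, 0], "rot": [0, 0, 0.198]}, {"gripper": 8.5, "xyz": [5.9, -23.9, 0], "rot": [0, 0, 0.198]}, {"gripper": 8.5, "xyz": [5.9, -23.9, 0], "rot": [0, 0, 0.198]}, {"gripper": 8.5, "xyz": [5.9, -23.9, 0], "rot": [0, 0, 0.198]}]'

```text
t: 2.1
position: [0.5083, 0.0689, 0.2506]
orientation: [3.141, -0.001, -0.415]
ft_force: [0.1, -0.5, 0.4]
opening: 0.996
```

```bash
cat >> h.py <<'E'
def wcam(ctrl):
    s=ctrl.sense();c=ctrl.read_camera("wrist")
    T=np.eye(4);T[:3,:3]=Ro.from_euler('xyz',s["orientation"]).as_matrix();T[:3,3]=s["position"]
    M=np.linalg.inv(T@c["T_tool_cam"]);c["R"]=M[:3,:3];c["t"]=M[:3,3];return s,c
E
python3 - <<'E'
from plant import ctrl
from h import *
s,c=wcam(ctrl);print(s["position"],s["orientation"],s["q"])
cv2.imwrite("pics/w1.png",c["frame"])
E
```

```text
[0.50825099 0.06893648 0.25056886] [ 3.14100417e+00 -5.58565768e-04 -4.15141199e-01] [ 0.26315361  0.2326334  -0.52847496  1.85296111  0.13237366  1.09035223
 -2.30090265]
```

View pics/w1.png

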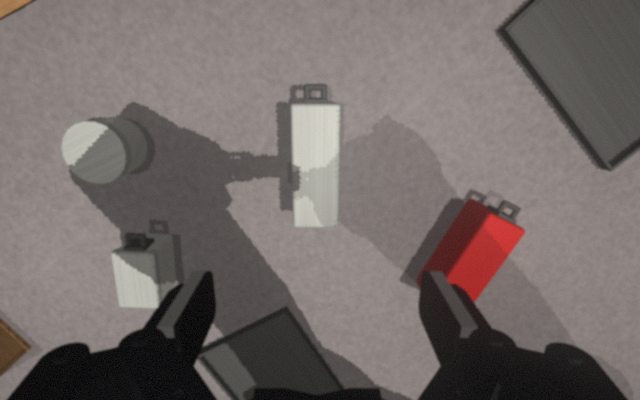

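The wrist view shows the long tin at columns 292–340, rows 103–227, with its latch up-image (tool +x). The red tin is at the right and the short one at the left. I'll measure the top-face corners.

```bash
python3 - <<'E'
from plant import ctrl
from h import *
s,c=wcam(ctrl);f=c["frame"]
g=f.max(2);m=np.zeros_like(g);m[95:235,285:350]=(g[95:235,285:350]>150)*255
cs,_=cv2.findContours(m,0,2);cc=cv2.convexHull(max(cs,key=cv2.contourArea))[:,0,:]
print(cv2.boundingRect(cc))
b=cv2.minAreaRect((ray(c,cc,.056)[:,:2]*1000).astype(np.float32));print(b,cv2.boxPoints(b).round(1).tolist())
print(ray(c,[[292,103],[340,103],[295,227],[338,227]],.056).round(4).tolist())
cv2.drawContours(f,[cc[:,None]],-1,(0,0,255),1)
cv2.imwrite("pics/w1c.png",cv2.resize(f[75:240,270:360],None,fx=3.5,fy=3.5,interpolation=cv2.INTER_NEAREST))
E
```

```text
(291, 105, 49, 130)
((506.8819580078125, 71.89727783203125), (44.539363861083984, 127.29710388183594), 66.2093276977539) [[439.70001220703125, 77.19999694824219], [556.0999755859375, 25.799999237060547], [574.0999755859375, 66.5999984741211], [457.6000061035156, 118.0]]
[[0.5752, 0.0647, 0.056], [0.5576, 0.025, 0.056], [0.4641, 0.1135, 0.056], [0.4465, 0.0737, 0.056]]
```

View pics/w1c.png

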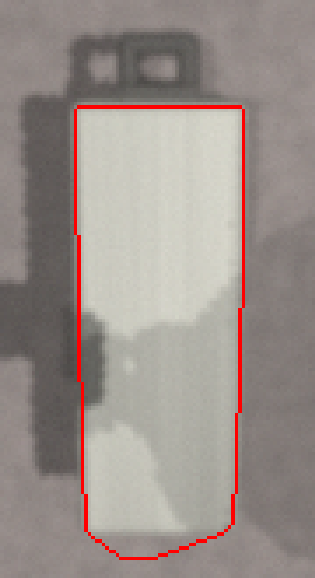

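The corner mean is (0.511, 0.069) and the yaw -0.415, which agrees with the top view. I'll descend to TCP z ≈ 0.012.

```bash
python3 - <<'E'
from plant import ctrl
from h import *
delta(ctrl.sense(),[.510,.0695,.012],[np.pi,0,-.414])
E
```

```text
xyz [0.09, -0.15, 23.88] rot [0.0, -0.001, -0.002]
```

>>> carry_out --steps '[{"gripper": 8.5, "xyz": [0.1, -0.15, 5], "rot": [0, 0, 0]}, {"gripper": 8.5, "xyz": [0.1, -0.15, 10], "rot": [0, 0, 0]}, {"gripper": 8.5, "xyz": [0.1, -0.15, 14], "rot": [0, 0, 0]}, {"gripper": 8.5, "xyz": [0.1, -0.15, 17], "rot": [0, 0, 0]}, {"gripper": 8.5, "xyz": [0.1, -0.15, 19.5], "rot": [0, 0, 0]}, {"gripper": 8.5, "xyz": [0.1, -0.15, 21.5], "rot": [0, 0, 0]}, {"gripper": 8.5, "xyz": [0.1, -0.15, 23], "rot": [0, 0, 0]}, {"gripper": 8.5, "xyz": [0.1, -0.15, 23.8], "rot": [0, 0, 0]}, {"gripper": 8.5, "xyz": [0.1, -0.15, 23.8], "rot": [0, 0, 0]}, {"gripper": 8.5, "xyz": [0.1, -0.15, 23.8], "rot": [0, 0, 0]}]'

```text
t: 3.2
position: [0.5105, 0.0693, 0.0135]
orientation: [3.141, -0.002, -0.416]
ft_force: [-0.6, 0.1, 0.5]
opening: 0.997
```

>>> carry_out --steps '[{"gripper": 5, "xyz": [0, 0, 0], "rot": [0, 0, 0]}, {"gripper": 4, "xyz": [0, 0, 0], "rot": [0, 0, 0]}, {"gripper": 3.5, "xyz": [0, 0, 0], "rot": [0, 0, 0]}, {"gripper": 3.5, "xyz": [0, 0, 0], "rot": [0, 0, 0]}, {"gripper": 3.5, "xyz": [0, 0, 0], "rot": [0, 0, 0]}, {"gripper": 3.5, "xyz": [0, 0, 0], "rot": [0, 0, 0]}, {"gripper": 3.5, "xyz": [0, 0, 0], "rot": [0, 0, 0]}, {"gripper": 3.5, "xyz": [0, 0, 0], "rot": [0, 0, 0]}]' --grip_force 80

```text
t: 4.0
position: [0.5108, 0.0694, 0.0141]
orientation: [-3.141, -0.003, -0.416]
ft_force: [-3.4, -0.8, 10.9]
opening: 0.504
```

>>> carry_out --steps '[{"gripper": 3.5, "xyz": [0, 0, -1], "rot": [0, 0, 0]}, {"gripper": 3.5, "xyz": [0, 0, -3], "rot": [0, 0, 0]}, {"gripper": 3.5, "xyz": [0, 0, -6], "rot": [0, 0, 0]}, {"gripper": 3.5, "xyz": [0, 0, -9], "rot": [0, 0, 0]}, {"gripper": 3.5, "xyz": [0, 0, -12], "rot": [0, 0, 0]}, {"gripper": 3.5, "xyz": [0, 0, -15], "rot": [0, 0, 0]}, {"gripper": 3.5, "xyz": [0, 0, -17], "rot": [0, 0, 0]}, {"gripper": 3.5, "xyz": [0, 0, -18], "rot": [0, 0, 0]}, {"gripper": 3.5, "xyz": [0, 0, -18], "rot": [0, 0, 0]}]'

```text
t: 4.9
position: [0.5107, 0.0695, 0.1952]
orientation: [-3.141, -0.004, -0.416]
ft_force: [-0.0, -0.6, -4.3]
opening: 0.502
```

```bash
python3 - <<'E'
from plant import ctrl
from h import *
s,c=wcam(ctrl);print(s["position"],s["orientation"],s["q"],s["opening"],s["ft_force"],s["torque"])
cv2.imwrite("pics/w2.png",c["frame"])
cv2.imwrite("pics/s2.png",ctrl.read_camera("scene")["frame"])
E
```

```text
[0.51069354 0.06953431 0.19521195] [-3.14090146 -0.00439468 -0.4163719 ] [ 0.2513234   0.30126451 -0.52721188  1.90995928  0.18423799  0.97334132
 -2.34710913] 0.5019091777019078 [-0.01034483 -0.62163497 -4.25066007] [-0.00412723  0.04234291 -0.00371492]
```

View pics/w2.png

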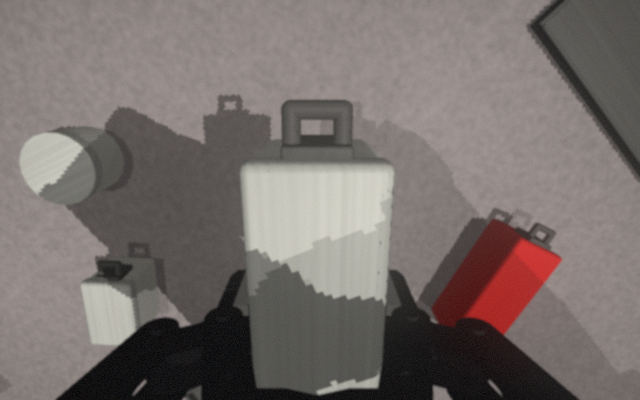

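View pics/s2.png

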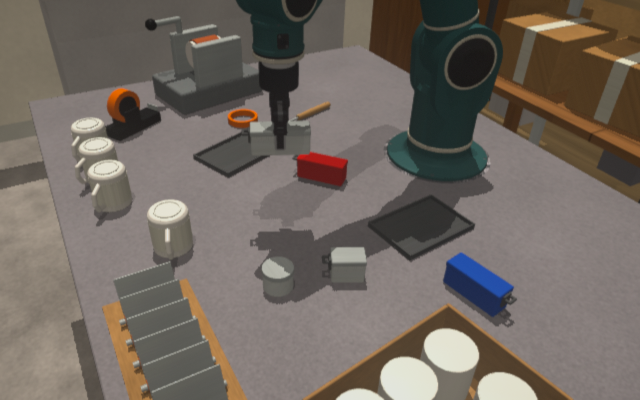

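The tin is held level: 0.502 opening is about 43 mm, and the latch is away along tool +x. Now I'll tip the plain end down with +ry.

>>> carry_out --steps '[{"gripper": 3.5, "xyz": [0, 0, 0], "rot": [0, 0.06, 0]}, {"gripper": 3.5, "xyz": [0, 0, 0], "rot": [0, 0.14, 0]}, {"gripper": 3.5, "xyz": [0, 0, 0], "rot": [0, 0.23, 0]}, {"gripper": 3.5, "xyz": [0, 0, 0], "rot": [0, 0.32, 0]}, {"gripper": 3.5, "xyz": [0, 0, 0], "rot": [0, 0.41, 0]}, {"gripper": 3.5, "xyz": [0, 0, 0], "rot": [0, 0.5, 0]}, {"gripper": 3.5, "xyz": [0, 0, 0], "rot": [0, 0.58, 0]}, {"gripper": 3.5, "xyz": [0, 0, 0], "rot": [0, 0.64, 0]}, {"gripper": 3.5, "xyz": [0, 0, 0], "rot": [0, 0.66, 0]}, {"gripper": 3.5, "xyz": [0, 0, 0], "rot": [0, 0.66, 0]}]'

```text
t: 6.0
position: [0.5057, 0.0656, 0.1652]
orientation: [3.101, -0.436, -0.399]
ft_force: [-0.5, 0.5, -2.2]
opening: 0.509
```

```bash
python3 - <<'E'
from plant import ctrl
from h import *
s,c=wcam(ctrl);print(s["position"],s["orientation"],s["q"],s["opening"],s["ft_force"],s["torque"])
R=Ro.from_euler('xyz',s["orientation"]);print(R.apply([1,0,0]),"tool z",R.apply([0,0,1]), "torque in tool",R.inv().apply(s["torque"]))
cv2.imwrite("pics/w3.png",c["frame"])
cv2.imwrite("pics/s3.png",ctrl.read_camera("scene")["frame"][:300,150:450])
E
```

```text
[0.50572812 0.06564464 0.16515719] [ 3.10114965 -0.43579141 -0.39937402] [-0.666204    0.17356061  0.30108087  2.2164526   0.56502298  0.54044883
 -2.81275807] 0.5088719659177829 [-0.50894677  0.47340716 -2.1852479 ] [0.394856   0.57718145 0.00956717]
[ 0.835196   -0.3524991   0.42212797] tool z [ 0.37286878 -0.20125691 -0.90579497] torque in tool [ 0.13036478 -0.68676372  0.02240183]
```

View pics/w3.png

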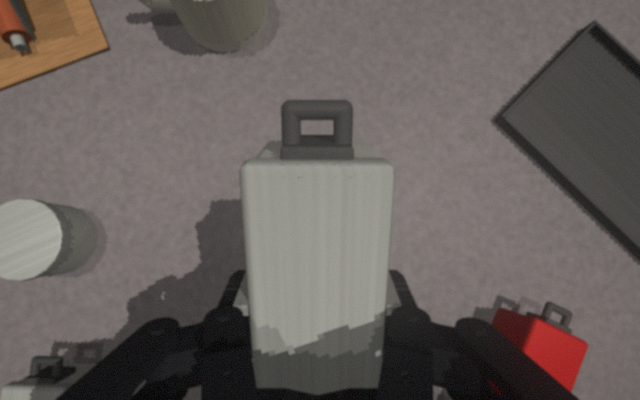

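View pics/s3.png

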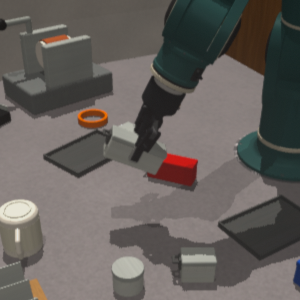

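q7 is nearly at its limit (-2.81), so the tip stopped at about 25°. I'll go back level, then tip above the tray area, where the wrist roll sits mid-range.

```bash
python3 - <<'E'
from plant import ctrl
from h import *
s=ctrl.sense()
delta(s,[.505,.055,.24],[np.pi,0,-.3])
E
```

```text
xyz [3.55, 1.4, -6.56] rot [0.061, -0.433, -0.103]
```

>>> carry_out --steps '[{"gripper": 3.5, "xyz": [0.4, 0.1, -0.8], "rot": [0.01, -0.05, -0.01]}, {"gripper": 3.5, "xyz": [0.9, 0.3, -1.6], "rot": [0.015, -0.11, -0.025]}, {"gripper": 3.5, "xyz": [1.3, 0.5, -2.5], "rot": [0.02, -0.17, -0.04]}, {"gripper": 3.5, "xyz": [1.8, 0.7, -3.3], "rot": [0.03, -0.22, -0.05]}, {"gripper": 3.5, "xyz": [2.2, 0.9, -4.1], "rot": [0.04, -0.27, -0.065]}, {"gripper": 3.5, "xyz": [2.7, 1.1, -4.9], "rot": [0.045, -0.33, -0.08]}, {"gripper": 3.5, "xyz": [3.1, 1.2, -5.7], "rot": [0.05, -0.38, -0.09]}, {"gripper": 3.5, "xyz": [3.5, 1.4, -6.6], "rot": [0.06, -0.433, -0.103]}, {"gripper": 3.5, "xyz": [3.5, 1.4, -6.6], "rot": [0.06, -0.433, -0.103]}, {"gripper": 3.5, "xyz": [3.5, 1.4, -6.6], "rot": [0.06, -0.433, -0.103]}]'

```text
t: 7.1
position: [0.5042, 0.0548, 0.2393]
orientation: [3.14, -0.001, -0.302]
ft_force: [0.8, 0.8, -2.8]
opening: 0.505
```

```bash
python3 - <<'E'
from plant import ctrl
from h import *
s=ctrl.sense();print(s["position"],s["orientation"],s["q"])
delta(s,[.483,-.243,.26],[np.pi,0,.37])
E
```

```text
[0.50424023 0.0547589  0.23931016] [ 3.13950207e+00 -5.55189676e-04 -3.02175235e-01] [-0.3671127   0.19911696  0.22438149  1.89979392 -0.04835369  1.04846097
 -1.99583804]
xyz [6.83, 29.06, -2.0] rot [0.002, 0.0, -0.672]
```

>>> carry_out --steps '[{"gripper": 3.5, "xyz": [0.4, 1.8, -0.2], "rot": [0, 0, -0.04]}, {"gripper": 3.5, "xyz": [1.3, 5.3, -0.4], "rot": [0, 0, -0.12]}, {"gripper": 3.5, "xyz": [2.1, 9, -0.6], "rot": [0, 0, -0.21]}, {"gripper": 3.5, "xyz": [3, 12.7, -0.8], "rot": [0, 0, -0.3]}, {"gripper": 3.5, "xyz": [3.9, 16.5, -1.1], "rot": [0, 0, -0.39]}, {"gripper": 3.5, "xyz": [4.8, 20.3, -1.4], "rot": [0, 0, -0.48]}, {"gripper": 3.5, "xyz": [5.6, 24, -1.7], "rot": [0, 0, -0.56]}, {"gripper": 3.5, "xyz": [6.4, 27.3, -1.9], "rot": [0, 0, -0.63]}, {"gripper": 3.5, "xyz": [6.8, 29, -2], "rot": [0, 0, -0.672]}, {"gripper": 3.5, "xyz": [6.8, 29, -2], "rot": [0, 0, -0.672]}]'

```text
t: 8.1
position: [0.4818, -0.2444, 0.2592]
orientation: [3.139, 0.002, 0.368]
ft_force: [-0.6, 0.7, -2.9]
opening: 0.504
```

```bash
python3 - <<'E'
from plant import ctrl
from h import *
s,c=wcam(ctrl);print(s["position"],s["orientation"],s["q"],s["torque"],s["ft_force"])
cv2.imwrite("pics/w4.png",c["frame"])
E
```

```text
[ 0.4817749  -0.24440064  0.25915509] [3.13856605e+00 2.03617927e-03 3.67681377e-01] [ 0.1097137   0.24653006  0.35614478  1.80459387 -0.09134522  1.10621046
 -0.7062211 ] [0.10742671 0.00247356 0.02187429] [-0.64495093  0.67861423 -2.9041257 ]
```

View pics/w4.png

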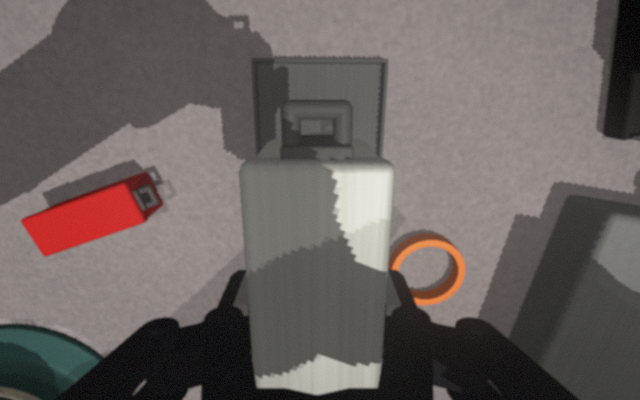

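The tin is well aligned over the far tray (rim at columns 253–387). Tipping the plain end down again, checking joints on the way.

>>> carry_out --steps '[{"gripper": 3.5, "xyz": [0, 0, 0], "rot": [0, 0.06, 0]}, {"gripper": 3.5, "xyz": [0, 0, 0], "rot": [0, 0.14, 0]}, {"gripper": 3.5, "xyz": [0, 0, 0], "rot": [0, 0.22, 0]}, {"gripper": 3.5, "xyz": [0, 0, 0], "rot": [0, 0.3, 0]}, {"gripper": 3.5, "xyz": [0, 0, 0], "rot": [0, 0.36, 0]}, {"gripper": 3.5, "xyz": [0, 0, 0], "rot": [0, 0.4, 0]}]'

```text
t: 8.75
position: [0.4818, -0.2412, 0.2585]
orientation: [3.14, -0.4, 0.368]
ft_force: [0.5, -0.0, -2.6]
opening: 0.507
```

```bash
python3 - <<'E'
from plant import ctrl
from h import *
s=ctrl.sense();print(s["position"],s["orientation"],s["q"],s["torque"],s["ft_force"])
R=Ro.from_euler('xyz',s["orientation"]);print(R.apply([1,0,0]),np.degrees(np.arccos(-R.apply([0,0,1])[2])))
E
```

```text
[ 0.48176997 -0.24124688  0.2585197 ] [ 3.14006766 -0.39990351  0.36822709] [ 0.2820925   0.12812616  0.33385981  1.99944264 -0.50100887  0.85088607
 -0.29195123] [-0.21717908  0.56399037  0.0099614 ] [ 0.46967849 -0.0255577  -2.61628996]
[0.85935455 0.33156042 0.38932947] 22.912941199062605
```

Joints are comfortable here. On to about 38°, then hold for a second.

>>> carry_out --steps '[{"gripper": 3.5, "xyz": [0, 0, 0], "rot": [0, 0.06, 0]}, {"gripper": 3.5, "xyz": [0, 0, 0], "rot": [0, 0.13, 0]}, {"gripper": 3.5, "xyz": [0, 0, 0], "rot": [0, 0.2, 0]}, {"gripper": 3.5, "xyz": [0, 0, 0], "rot": [0, 0.25, 0]}, {"gripper": 3.5, "xyz": [0, 0, 0], "rot": [0, 0.27, 0]}, {"gripper": 3.5, "xyz": [0, 0, 0], "rot": [0, 0.27, 0]}, {"gripper": 3.5, "xyz": [0, 0, 0], "rot": [0, 0.27, 0]}, {"gripper": 3.5, "xyz": [0, 0, 0], "rot": [0, 0.27, 0]}, {"gripper": 3.5, "xyz": [0, 0, 0], "rot": [0, 0.27, 0]}, {"gripper": 3.5, "xyz": [0, 0, 0], "rot": [0, 0.27, 0]}]'

```text
t: 9.75
position: [0.4819, -0.2411, 0.2586]
orientation: [3.14, -0.67, 0.369]
ft_force: [-0.8, 0.1, -3.5]
opening: 0.506
```

>>> carry_out --steps '[{"gripper": 3.5, "xyz": [0, 0, 0], "rot": [0, 0, 0]}, {"gripper": 3.5, "xyz": [0, 0, 0], "rot": [0, 0, 0]}, {"gripper": 3.5, "xyz": [0, 0, 0], "rot": [0, 0, 0]}, {"gripper": 3.5, "xyz": [0, 0, 0], "rot": [0, 0, 0]}, {"gripper": 3.5, "xyz": [0, 0, 0], "rot": [0, 0, 0]}, {"gripper": 3.5, "xyz": [0, 0, 0], "rot": [0, 0, 0]}, {"gripper": 3.5, "xyz": [0, 0, 0], "rot": [0, 0, 0]}]'

```text
t: 10.45
position: [0.4819, -0.241, 0.2585]
orientation: [3.14, -0.67, 0.369]
ft_force: [0.1, 0.3, -3.1]
opening: 0.506
```

```bash
python3 - <<'E'
from plant import ctrl
from h import *
s,c=wcam(ctrl);print(s["position"],s["orientation"],s["q"],s["torque"],s["ft_force"])
cv2.imwrite("pics/w5.png",c["frame"])
R=Ro.from_euler('xyz',s["orientation"]);print(R.apply([1,0,0]),np.degrees(np.arccos(-R.apply([0,0,1])[2])))
delta(s,[.482,-.243,.26],[np.pi,0,.37])
E
```

```text
[ 0.48191972 -0.24102477  0.25854086] [ 3.13977007 -0.66965017  0.36912687] [ 0.41889381  0.12071591  0.32848695  2.11630414 -0.93452999  0.81692179
  0.1707525 ] [-0.37330965  0.95827173 -0.03253763] [ 0.13231861  0.3190892  -3.09733031]
[0.73122814 0.2828822  0.62071174] 38.36824860810926
xyz [0.04, 0.19, -0.15] rot [0.002, -0.67, -0.001]
```

View pics/w5.png

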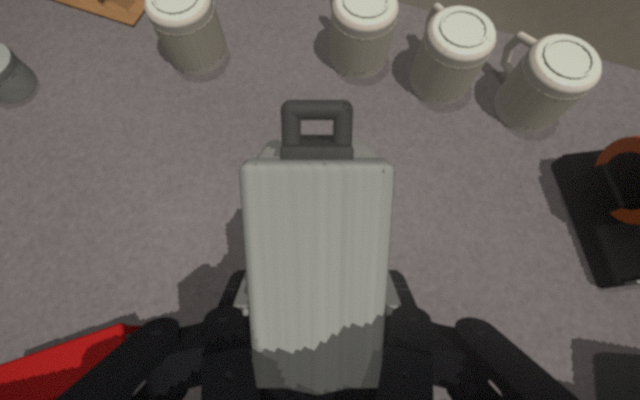

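Tipped 38°, latch end up, and held for over a second. The tin hasn't shifted in the pads. Now back through level to latch end down.

>>> carry_out --steps '[{"gripper": 3.5, "xyz": [0, 0, 0], "rot": [0, -0.05, 0]}, {"gripper": 3.5, "xyz": [0, 0, 0], "rot": [0, -0.12, 0]}, {"gripper": 3.5, "xyz": [0, 0, 0], "rot": [0, -0.21, 0]}, {"gripper": 3.5, "xyz": [0, 0, 0], "rot": [0, -0.3, 0]}, {"gripper": 3.5, "xyz": [0, 0, 0], "rot": [0, -0.39, 0]}, {"gripper": 3.5, "xyz": [0, 0, 0], "rot": [0, -0.48, 0]}, {"gripper": 3.5, "xyz": [0, 0, 0], "rot": [0, -0.57, 0]}, {"gripper": 3.5, "xyz": [0, 0, 0], "rot": [0, -0.66, 0]}, {"gripper": 3.5, "xyz": [0, 0, 0], "rot": [0, -0.75, 0]}, {"gripper": 3.5, "xyz": [0, 0, 0], "rot": [0, -0.8, 0]}]'

```text
t: 11.5
position: [0.4827, -0.2403, 0.2585]
orientation: [3.14, 0.134, 0.369]
ft_force: [0.3, -0.4, -3.6]
opening: 0.505
```

```bash
python3 - <<'E'
from plant import ctrl
from h import *
s=ctrl.sense();print(s["position"],s["orientation"],s["q"],s["torque"],s["ft_force"])
E
```

```text
[ 0.48271498 -0.24027042  0.25845613] [3.14003184 0.1337469  0.36914787] [ 0.07575823  0.30158609  0.34178897  1.74279623 -0.00530873  1.20826842
 -0.79148133] [ 0.05440567 -0.23929124 -0.03406271] [ 0.32008982 -0.43831473 -3.56236319]
```

>>> carry_out --steps '[{"gripper": 3.5, "xyz": [0, 0, 0], "rot": [0, -0.05, 0]}, {"gripper": 3.5, "xyz": [0, 0, 0], "rot": [0, -0.13, 0]}, {"gripper": 3.5, "xyz": [0, 0, 0], "rot": [0, -0.22, 0]}, {"gripper": 3.5, "xyz": [0, 0, 0], "rot": [0, -0.31, 0]}, {"gripper": 3.5, "xyz": [0, 0, 0], "rot": [0, -0.4, 0]}, {"gripper": 3.5, "xyz": [0, 0, 0], "rot": [0, -0.48, 0]}, {"gripper": 3.5, "xyz": [0, 0, 0], "rot": [0, -0.52, 0]}, {"gripper": 3.5, "xyz": [0, 0, 0], "rot": [0, -0.53, 0]}, {"gripper": 3.5, "xyz": [0, 0, 0], "rot": [0, -0.53, 0]}]'

```text
t: 12.4
position: [0.4827, -0.2404, 0.2583]
orientation: [3.14, 0.663, 0.368]
ft_force: [0.8, 0.1, -2.8]
opening: 0.508
```

>>> carry_out --steps '[{"gripper": 3.5, "xyz": [0, 0, 0], "rot": [0, 0, 0]}, {"gripper": 3.5, "xyz": [0, 0, 0], "rot": [0, 0, 0]}, {"gripper": 3.5, "xyz": [0, 0, 0], "rot": [0, 0, 0]}, {"gripper": 3.5, "xyz": [0, 0, 0], "rot": [0, 0, 0]}, {"gripper": 3.5, "xyz": [0, 0, 0], "rot": [0, 0, 0]}, {"gripper": 3.5, "xyz": [0, 0, 0], "rot": [0, 0, 0]}, {"gripper": 3.5, "xyz": [0, 0, 0], "rot": [0, 0, 0]}, {"gripper": 3.5, "xyz": [0, 0, 0], "rot": [0, 0, 0]}, {"gripper": 3.5, "xyz": [0, 0, 0], "rot": [0, 0, 0]}, {"gripper": 3.5, "xyz": [0, 0, 0], "rot": [0, 0, 0]}]'

```text
t: 13.4
position: [0.4827, -0.2404, 0.2583]
orientation: [3.14, 0.663, 0.368]
ft_force: [-0.3, 0.2, -3.1]
opening: 0.507
```

```bash
python3 - <<'E'
from plant import ctrl
from h import *
s,c=wcam(ctrl);print(s["position"],s["orientation"],s["q"],s["torque"],s["ft_force"])
cv2.imwrite("pics/w6.png",c["frame"])
c=ctrl.read_camera("top");cv2.imwrite("pics/t6.png",c["frame"])
R=Ro.from_euler('xyz',s["orientation"]);print(R.apply([1,0,0]),np.degrees(np.arccos(-R.apply([0,0,1])[2])))
E
```

```text
[ 0.48268728 -0.24039967  0.25829782] [3.13971469 0.66275498 0.36793449] [-0.04214505  0.57559393  0.370418    1.50593813  0.20846562  1.61768665
 -0.92224026] [ 0.34062324 -0.92227193 -0.00835652] [-0.31092128  0.17004351 -3.08145759]
[ 0.73554098  0.28354282 -0.61529094] 37.97319265870927
```

View pics/w6.png

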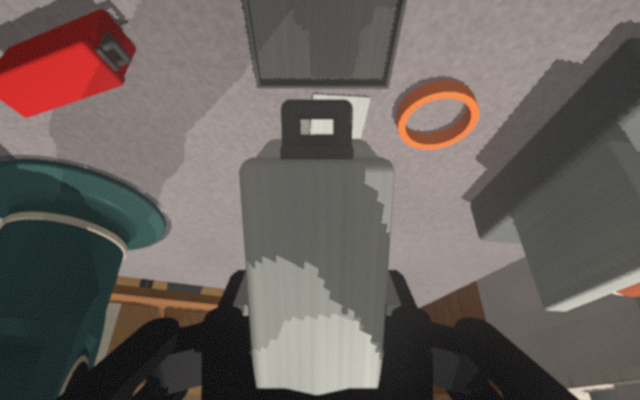

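Latch end down at 38° for a second, grip unchanged. Before lowering I'll refine the tray's centre from the start pictures (tray unobstructed).

```bash
python3 - <<'E'
from plant import ctrl
from h import *
for n,(x,y),thr in (("scene",(240,151),75),("scene",(240,151),90),("scene",(240,151),100),("top",(446,182),92),("top",(446,182),104)):
    c=ctrl.read_camera(n) if False else None
    C={"scene":dict(intrinsics=np.array([[520.377,0,313.5617],[0,520.377,204.9834],[0,0,1]]),R=[[-0.8755,0.4827,0.0215],[0.2689,0.5238,-0.8083],[-0.4014,-0.7019,-0.5884]],t=[0.3414,-0.1418,1.44]),
       "top":dict(intrinsics=np.array([[432.3278,0,327.6895],[0,432.3278,199.1185],[0,0,1]]),R=[[-0.0968,-0.9953,0.0049],[-0.9687,0.093,-0.2301],[0.2285,-0.027,-0.9732]],t=[0.1243,0.4467,1.0763])}[n]
    f=cv2.imread(f"pics/{n}0.png");g=f.max(2)
    m=np.zeros_like(g);m[y-50:y+50,x-55:x+55]=(g[y-50:y+50,x-55:x+55]<thr)*255
    N,l,st,_=cv2.connectedComponentsWithStats(m)
    i=1+np.argmax(st[1:,4]);print(n,thr,st[i])
    cs,_=cv2.findContours((l==i).astype(np.uint8),0,2)
    cc=cv2.convexHull(max(cs,key=cv2.contourArea))[:,0,:]
    b=cv2.minAreaRect((ray(C,cc,.012)[:,:2]*1000).astype(np.float32));print(np.round(b[0],1),np.round(b[1],1),b[2])
    q=cv2.approxPolyDP(cc[:,None],5,True)[:,0];print(q.tolist(),ray(C,q,.014)[:,:2].round(3).tolist())
    cv2.drawContours(f,[cc[:,None]],-1,(0,0,255),1)
    cv2.imwrite(f"pics/tray_{n}{thr}.png",cv2.resize(f[y-50:y+50,x-60:x+60],None,fx=5,fy=5,interpolation=cv2.INTER_NEAREST))
E
```

```text
scene 75 [194 129  87  49 802]
[ 491.3 -238.8] [209.1 153.3] 21.124025344848633
[[280, 145], [228, 177], [194, 158], [246, 129]] [[0.377, -0.216], [0.562, -0.13], [0.608, -0.256], [0.423, -0.344]]
scene 90 [ 193  128   89   50 2290]
[ 492.6 -246.5] [214.6 171.4] 20.190309524536133
[[281, 146], [229, 177], [193, 157], [241, 128]] [[0.377, -0.21], [0.56, -0.128], [0.609, -0.262], [0.434, -0.356]]
scene 100 [ 193  120   89   58 2349]
[ 467.9 -260.9] [271.2 181.5] 20.968212127685547
[[281, 145], [229, 177], [193, 158], [256, 120]] [[0.374, -0.215], [0.56, -0.128], [0.61, -0.257], [0.375, -0.384]]
top 92 [ 406  141   80   84 3637]
[ 484.  -243.5] [198.9 145.6] 21.08153533935547
[[449, 141], [485, 202], [441, 224], [406, 162]] [[0.599, -0.274], [0.417, -0.342], [0.369, -0.214], [0.549, -0.145]]
top 104 [ 405  141   81   85 3732]
[ 483.5 -243.7] [200.1 145.6] 21.081539154052734
[[450, 141], [485, 203], [441, 225], [405, 162]] [[0.599, -0.276], [0.414, -0.342], [0.366, -0.214], [0.55, -0.143]]
```

```bash
python3 - <<'E'
import cv2
a=cv2.imread("pics/tray_scene90.png");b=cv2.imread("pics/tray_top92.png")
o=cv2.hconcat([a,b]);cv2.imwrite("pics/trays.png",cv2.resize(o,None,fx=.65,fy=.65))
E
```

```text
(no output)
```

View pics/trays.png

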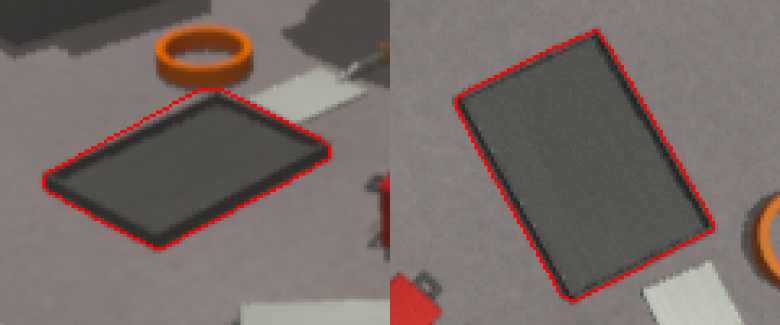

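The tray centre is (0.484, -0.243) at yaw 0.37. The scene view reads a few mm toward its own camera, as expected from a rim silhouette. Levelling over the tray now.

```bash
python3 - <<'E'
from plant import ctrl
from h import *
s=ctrl.sense()
delta(s,[.484,-.243,.25],[np.pi,0,.369])
E
```

```text
xyz [0.53, 0.29, 0.64] rot [0.001, 0.663, -0.0]
```

>>> carry_out --steps '[{"gripper": 3.5, "xyz": [0.1, 0, 0], "rot": [0, 0.05, 0]}, {"gripper": 3.5, "xyz": [0.2, 0.1, 0.2], "rot": [0, 0.13, 0]}, {"gripper": 3.5, "xyz": [0.3, 0.2, 0.3], "rot": [0, 0.22, 0]}, {"gripper": 3.5, "xyz": [0.4, 0.3, 0.4], "rot": [0, 0.32, 0]}, {"gripper": 3.5, "xyz": [0.5, 0.3, 0.5], "rot": [0, 0.42, 0]}, {"gripper": 3.5, "xyz": [0.5, 0.3, 0.6], "rot": [0, 0.52, 0]}, {"gripper": 3.5, "xyz": [0.5, 0.3, 0.6], "rot": [0, 0.6, 0]}, {"gripper": 3.5, "xyz": [0.5, 0.3, 0.6], "rot": [0, 0.65, 0]}, {"gripper": 3.5, "xyz": [0.5, 0.3, 0.6], "rot": [0, 0.663, 0]}, {"gripper": 3.5, "xyz": [0.5, 0.3, 0.6], "rot": [0, 0.663, 0]}]'

```text
t: 14.5
position: [0.4837, -0.2433, 0.2507]
orientation: [3.14, 0.0, 0.369]
ft_force: [-0.5, -0.3, -2.9]
opening: 0.505
```

```bash
python3 - <<'E'
from plant import ctrl
from h import *
s=ctrl.sense();print(s["q"])
delta(s,[.484,-.243,.020],[np.pi,0,.369])
E
```

```text
[ 0.13590009  0.25535861  0.32375895  1.81094612 -0.08939991  1.08899141
 -0.71091116]
xyz [0.05, -0.04, 23.07] rot [0.001, 0.0, -0.0]
```

>>> carry_out --steps '[{"gripper": 3.5, "xyz": [0, 0, 2], "rot": [0, 0, 0]}, {"gripper": 3.5, "xyz": [0, 0, 5], "rot": [0, 0, 0]}, {"gripper": 3.5, "xyz": [0, 0, 8], "rot": [0, 0, 0]}, {"gripper": 3.5, "xyz": [0, 0, 11], "rot": [0, 0, 0]}, {"gripper": 3.5, "xyz": [0, 0, 14], "rot": [0, 0, 0]}, {"gripper": 3.5, "xyz": [0, 0, 16.5], "rot": [0, 0, 0]}, {"gripper": 3.5, "xyz": [0, 0, 18.5], "rot": [0, 0, 0]}, {"gripper": 3.5, "xyz": [0, 0, 20], "rot": [0, 0, 0]}, {"gripper": 3.5, "xyz": [0, 0, 21], "rot": [0, 0, 0]}, {"gripper": 3.5, "xyz": [0, 0, 21], "rot": [0, 0, 0]}]'

```text
t: 15.5
position: [0.4834, -0.2433, 0.0396]
orientation: [3.141, 0.002, 0.369]
ft_force: [-0.5, -0.8, -2.8]
opening: 0.504
```

```bash
python3 - <<'E'
from plant import ctrl
from h import *
s,c=wcam(ctrl);print(s["position"],s["orientation"])
cv2.imwrite("pics/w7.png",c["frame"])
cv2.imwrite("pics/s7.png",cv2.resize(ctrl.read_camera("scene")["frame"][80:220,160:350],None,fx=4,fy=4))
E
```

```text
[ 0.48342593 -0.24325203  0.03962925] [3.14135909e+00 2.00596249e-03 3.69055082e-01]
```

View pics/w7.png

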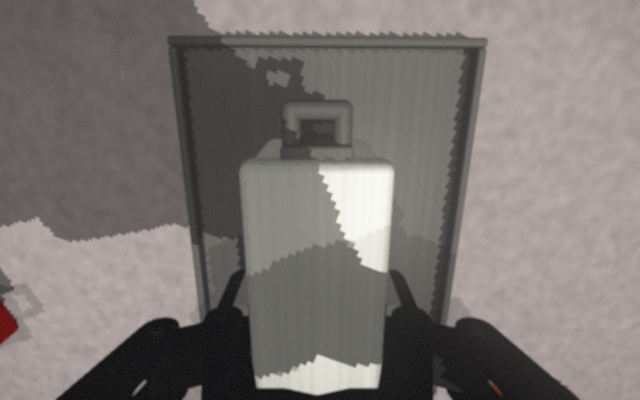

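View pics/s7.png

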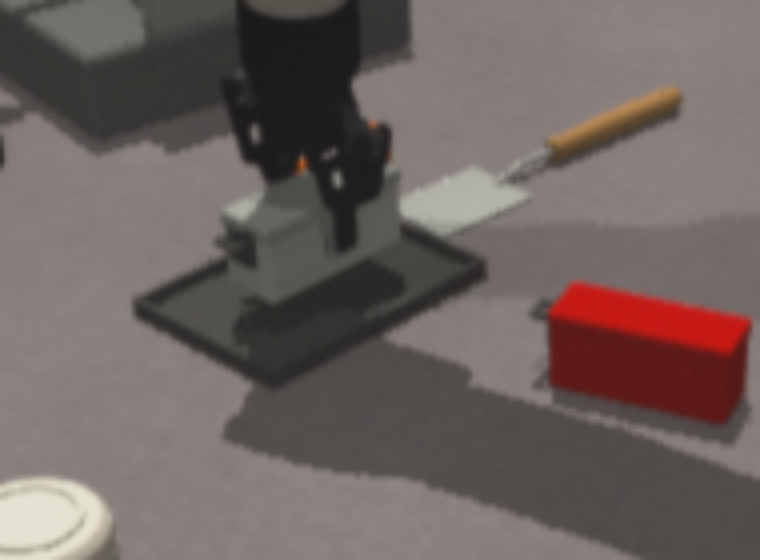

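The tin is inside the tray and lengthways along it, but the rim (columns 170–487) sits about 10 px right of the tin's midline. I'll check the offset by ray casting.

```bash
python3 - <<'E'
from plant import ctrl
from h import *
s,c=wcam(ctrl)
R=Ro.from_euler('xyz',s["orientation"])
P=ray(c,[[170,39],[487,39]],.014);print((R.inv().apply(P-s["position"])*1000).round(1).tolist(),np.linalg.norm(P[1]-P[0]))
zt=.0396-.0141+.056
P=ray(c,[[242,163],[393,163]],zt);print((R.inv().apply(P-s["position"])*1000).round(1).tolist())
E
```

```text
[[100.2, -63.7, 27.0], [100.2, 73.1, 27.3]] 0.13682289355859809
[[60.8, -22.1, -40.4], [60.8, 21.6, -40.3]]
```

The rim width reads 137 mm (138 expected), so the reading is sound. The tray centre lies 4.7 mm along tool +y and 1 mm along +x. I'll correct for that while lowering slowly.

>>> carry_out --steps '[{"gripper": 3.5, "xyz": [0, 0.2, 0], "rot": [0, 0, 0]}, {"gripper": 3.5, "xyz": [0.1, 0.45, 0.3], "rot": [0, 0, 0]}, {"gripper": 3.5, "xyz": [0.1, 0.45, 0.8], "rot": [0, 0, 0]}, {"gripper": 3.5, "xyz": [0.1, 0.45, 1.2], "rot": [0, 0, 0]}, {"gripper": 3.5, "xyz": [0.1, 0.45, 1.5], "rot": [0, 0, 0]}, {"gripper": 3.5, "xyz": [0.1, 0.45, 1.8], "rot": [0, 0, 0]}, {"gripper": 3.5, "xyz": [0.1, 0.45, 2.0], "rot": [0, 0, 0]}, {"gripper": 3.5, "xyz": [0.1, 0.45, 2.05], "rot": [0, 0, 0]}, {"gripper": 3.5, "xyz": [0.1, 0.45, 2.05], "rot": [0, 0, 0]}]'

```text
t: 16.55
position: [0.4868, -0.2477, 0.0209]
orientation: [3.14, -0.0, 0.369]
ft_force: [0.7, 0.5, -2.5]
opening: 0.503
```

>>> carry_out --steps '[{"gripper": 3.5, "xyz": [0, 0, 0.15], "rot": [0, 0, 0]}, {"gripper": 3.5, "xyz": [0, 0, 0.3], "rot": [0, 0, 0]}, {"gripper": 3.5, "xyz": [0, 0, 0.4], "rot": [0, 0, 0]}, {"gripper": 3.5, "xyz": [0, 0, 0.4], "rot": [0, 0, 0]}]'

```text
t: 16.95
position: [0.4869, -0.2478, 0.0181]
orientation: [3.14, -0.001, 0.368]
ft_force: [-9.2, 4.3, 27.9]
opening: 0.51
```

Contact with the tray floor (27.9 N, z 0.0181 as expected). Releasing.

>>> carry_out --steps '[{"gripper": 4.4, "xyz": [0, 0, -0.1], "rot": [0, 0, 0]}, {"gripper": 5, "xyz": [0, 0, -0.1], "rot": [0, 0, 0]}, {"gripper": 5.8, "xyz": [0, 0, -0.1], "rot": [0, 0, 0]}, {"gripper": 6.4, "xyz": [0, 0, -0.1], "rot": [0, 0, 0]}, {"gripper": 6.4, "xyz": [0, 0, -0.1], "rot": [0, 0, 0]}, {"gripper": 6.4, "xyz": [0, 0, -0.1], "rot": [0, 0, 0]}, {"gripper": 6.4, "xyz": [0, 0, -0.1], "rot": [0, 0, 0]}]'

```text
t: 17.65
position: [0.4869, -0.2477, 0.0191]
orientation: [3.14, -0.001, 0.369]
ft_force: [0.2, 0.8, -0.4]
opening: 0.752
```

>>> carry_out --steps '[{"gripper": 6.4, "xyz": [0, 0, -1], "rot": [0, 0, 0]}, {"gripper": 6.4, "xyz": [0, 0, -3], "rot": [0, 0, 0]}, {"gripper": 6.4, "xyz": [0, 0, -6], "rot": [0, 0, 0]}, {"gripper": 6.4, "xyz": [0, 0, -10], "rot": [0, 0, 0]}, {"gripper": 6.4, "xyz": [0, 0, -14], "rot": [0, 0, 0]}, {"gripper": 6.4, "xyz": [0, 0, -18], "rot": [0, 0, 0]}, {"gripper": 6.4, "xyz": [0, 0, -20], "rot": [0, 0, 0]}, {"gripper": 6.4, "xyz": [0, 0, -20], "rot": [0, 0, 0]}, {"gripper": 6.4, "xyz": [0, 0, -20], "rot": [0, 0, 0]}]'

```text
t: 18.55
position: [0.4865, -0.2474, 0.2195]
orientation: [3.139, -0.001, 0.369]
ft_force: [-0.1, -0.3, -0.8]
opening: 0.749
```

```bash
python3 - <<'E'
from plant import ctrl
from h import *
s,c=wcam(ctrl);print(s["position"],s["orientation"],s["ft_force"])
cv2.imwrite("pics/w8.png",c["frame"])
cv2.imwrite("pics/s8.png",cv2.resize(ctrl.read_camera("scene")["frame"][80:220,160:350],None,fx=4,fy=4))
E
```

```text
[ 0.48649651 -0.24736871  0.21946673] [ 3.13946638e+00 -1.43099831e-03  3.68518963e-01] [-0.08984132 -0.30324448 -0.78583526]
```

View pics/w8.png

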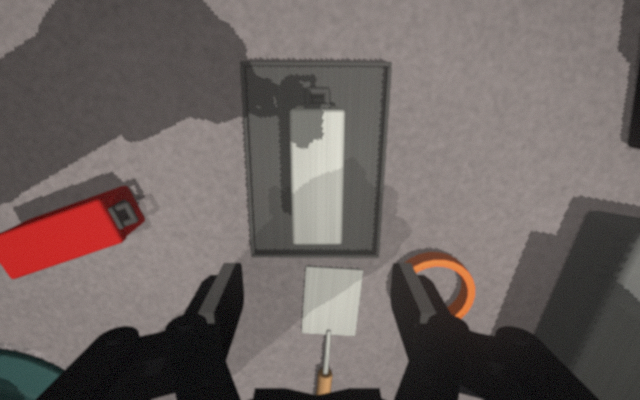

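View pics/s8.png

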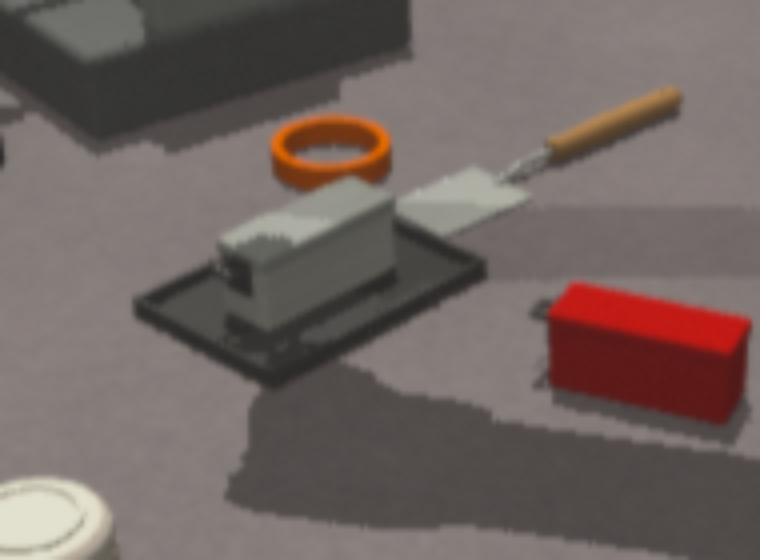

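The tin stands flat on its base in the tray. In the wrist view the tray corners are (242,61), (389,61), (253,255), (378,255) and the tin's top corners are (292,109), (344,109), (293,244), (342,244). I'll check the centres.

```bash
python3 - <<'E'
from plant import ctrl
from h import *
s,c=wcam(ctrl);R=Ro.from_euler('xyz',s["orientation"])
A=ray(c,[[242,61],[389,61],[253,255],[378,255]],.014);B=ray(c,[[292,109],[344,109],[293,244],[342,244]],.060)
d=B.mean(0)-A.mean(0)
for Q in(A,B):print(Q.mean(0).round(4),(np.linalg.norm(Q[1]-Q[0])*1000).round(),(np.linalg.norm(Q[2]-Q[0])*1000).round())
print("offset in tool mm",(R.inv().apply(d)*1000).round(1))
E
```

```text
[ 0.4876 -0.2451  0.014 ] 132.0 194.0
[ 0.4868 -0.2476  0.06  ] 42.0 120.0
offset in tool mm [ -1.7   2.  -46. ]
```

Measured offset is about 2 mm each way, well inside 25 mm. Handing in.

```bash
python3 - <<'E'
from plant import ctrl
print(ctrl.close_job())
E
```

```text
the job is handed in; nothing more can be done
None
```

I picked up the long tin, rocked it both ways, set it down in the middle of the far tray, let go and handed the job in after about 19 s of the 51 s allowed. No verdict was given.

- **Rocking:** I held the tin about 0.28 m up and tipped it 38° plain end down for over 1 s, then 38° latch end down for over 1 s. The grip did not shift. I could not see or sense the pin, so its slide both ways rests on those angles and times.
- **Placing:** the tray floor took 28 N through the tin before I released it, so it was lowered into contact and not dropped. The last pictures show it flat on its base and lengthways along the tray, about 2 mm off centre each way. The gripper is clear above it.
- **What went wrong or disagreed:**
  - My first tip, where I picked the tin up, stopped at about 25° with joint 7 at -2.81 (limit -2.82) and the tool about 3 cm low. I levelled the tin and redid the tip above the tray.
  - The top and wrist cameras differed by about 5 mm on the tray's position across its width. I used the wrist view to correct it.

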